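Shift the display turntable drive into third

TASK

The display turntable on the sales table is to run in third gear: with your fingertips, push the red-knobbed gear lever out of the left-hand lane to neutral, across to the right, then forward (away from the robot) fully home into the third slot, the one marked by the green tile with three pips, and take your hand away. Push gently from outside the knob: do not grip it or force it against the gate, and never let it go back into the fourth slot. Leave the insulators standing where they are.

Things in the scene. Friction and masses are not known exactly. Their poses are not given: they have to be found in the camera images.
- drive: Turntable drive, fixed on the table: grey housing 170 x 150 mm (x, y), 120 mm high, aluminium gate plate on top. Origin on the table right under the lever's pivot and the middle of the H; z up, x forward (away from the robot, up to 0.4 rad askew), y to the left.
- gate (a point): Middle of the H gate, at the plate's top, 120 mm above the table. Two lanes along the drive's x, left (+y) and right (-y), joined at x = 0 by a cross slot (neutral). Slots: first left forward (1 pip), second left back (2 pips), third right forward (3 pips, green tile), fourth right back (4 pips). Lanes 17 mm, cross slot 22 mm, lever shaft 12 mm wide; tongue tips rounded.
- third_slot (a point): Where the lever's shaft passes the gate plate's top when fully home in the third slot: 33 mm forward and 23 mm right of the gate's middle. The green tile with three white pips is just beyond it.
- turntable (a point): Centre of the round wooden turntable's top, 210 mm across, 50 mm above the table, 235 mm forward of the drive's origin; fixed.
- knob (a point): Centre of the lever's red knob, an upright barrel 38 mm across, 30 mm below to 28 mm above this point, tilting with the lever. 185 mm from the pivot, which is on the drive's z axis 15 mm above the table. With a = across, f = fore it is in the drive's frame at x = 0.185 sin f, y = -0.185 cos f sin a, z = 0.015 + 0.185 cos f cos a (m).
- shift_across (a joint): Lever's sideways lean, rad: -0.215 = in the left lane (knob 39 mm left), +0.215 = in the right lane (knob 39 mm right). The gate lets it cross only near fore = 0 (within about 0.04). About 2 to 3 N at the knob moves it; it stays where it is left. Starts in the left lane.
- shift_fore (a joint): Lever's forward lean, rad: +0.30 = fully forward (knob 55 mm forward), 0 = neutral, -0.30 = fully back. About 2 to 3 N at the knob moves it; it stays where it is left. Starts anywhere along the left lane: in the first slot, in the second, or between.
- aqua_insulator: Aqua smooth bell-shaped glass insulator, 72 mm across and 97 mm tall, 0.45 kg, loose; origin at the centre of its underside, z up. Leave alone. Stands on the turntable.
- green_insulator: Green smooth bell-shaped glass insulator, 72 mm across and 97 mm tall, 0.45 kg, loose; origin at the centre of its underside, z up. Leave alone. Stands to the left of the drive.
- brown_insulator: Brown glazed stepped insulator, 84 mm across and 115 mm tall, 0.7 kg, loose; origin at the centre of its underside, z up. Stands to the right of the drive. Leave alone.

How it is judged:
On the way, in this order (a step that is already met when the one before it is completed fails the run):
1. the lever is across in the right-hand lane, near neutral (value of joint shift_across above 0.14 rad and value of joint shift_fore between -0.12 and 0.12 rad), for 0.04 s.
2. the lever is forward in the third slot (value of joint shift_across above 0.15 rad and value of joint shift_fore above 0.25 rad), for 0.2 s.
At the end, for the whole second after the job is handed in: The lever rests in the third slot: across above 0.15 rad and fore above 0.25 rad (of 0.30), still; all three insulators upright and within 25 mm of where they stood (all of step 2 and velocity of joint shift_fore between -0.05 and 0.05 rad/s and not (distance of any of aqua_insulator, brown_insulator, green_insulator from where it was at the start of the episode above 0.025 m or angle between any of aqua_insulator, brown_insulator, green_insulator's own z axis and vertical above 0.35 rad)); the robot touches nothing.
It fails at once if an insulator is moved more than 25 mm, lifted or tipped (distance of any of aqua_insulator, brown_insulator, green_insulator from where it was at the start of the episode above 0.025 m or angle between any of aqua_insulator, brown_insulator, green_insulator's own z axis and vertical above 0.35 rad).
It fails at once if the lever goes back into the fourth slot (value of joint shift_across above 0.1 rad and value of joint shift_fore below -0.12 rad).
It fails at once if the lever or drive is gripped or forced (more than 35 N between fingers and drive) (contact force between the fingers and drive above 35 N).
It also fails if it takes over 54 s, if anything falls off the work surface, if the arm or the gripper's body presses on something with over 40 N, if the wrist force passes 120 N, or if a joint passes its speed limit or range.

ROBOT

A 6-joint arm with a two-finger parallel gripper is mounted at the origin on the work surface. World frame = base frame: x ahead of the robot, y to its left, z up, the work surface at z = 0. Lengths are in m, angles in rad, forces in N, time in s.
With the tool pointing down it reaches from about 0.225 to 0.875 m from the base axis. Payload 3.4 kg.
Tool frame: the origin (TCP) lies midway between the tips of the shut fingers; the grasp point (between the pads) lies ctrl.tcp_to_grasp behind it (ctrl.tcp_to_grasp is the distance from the TCP to the grasp point, in m); x points along the fingers, z is the direction in which the jaws open and shut, and the axes are right-handed (so a half turn about x gives the same grasp; the last joint's range is limited). The gripper opens to 85 mm and grips with 20 to 120 N. Pads are 22 mm wide; open, the fingers measure 114 mm over their backs; the gripper's body (76 mm by 85 mm) begins 54 mm behind the grasp point. The pads swing forward as they close: fully open they stand 13 mm farther back than shut.
Start: joints at [-1.337, 0.276, 1.505, -0, 1.361, -0.121], TCP at [0.2, -0.539, 0.231] pointing down, gripper open.
Joint ranges: [-2.89, 2.89], [-0.75, 2.08], [0.22, 2.7], [-1.18, 4.32], [0.11, 2.71], [-2.7, 2.7]. Speed limits (rad/s): [2.57, 2.57, 3.14, 3.14, 3.14, 3.14].

INTERFACE

Orientations are given as a unit quaternion [w, x, y, z].
In Python, from cell import ctrl, optics, job gives the robot as it stands.
- The arm moves only by the tool arm_command, never from a script. Its argument "targets" is a list of rows, each a list of 7 numbers: the finger opening in mm, from 0 to 85.4, then the shift along the tool's x, y, z as a fraction of full scale, then the turn, a rotation vector about the tool's x, y, z as a fraction of full scale. In form: [[fingers, x, y, z, wx, wy, wz], ...]. A call has 1 to 8 rows; each row is the pose to reach, as a shift and turn from the pose commanded when the call began, along the tool's axes at that moment; what a row does not reach only later rows make up. Full scale, the value 1, is 0.1 m for a shift and 30 degrees for a turn. A row lasts 1/12 s, in which the tool goes at most 41.7 mm and 7.16 degrees, less where a joint would pass 70% of its speed; a pose out of reach is approached as far as the arm can. A call with a number of a shift or a turn outside -1 to 1 is refused whole. A call with a gripper value outside its range is refused whole. The fingers move at their own pace and stop on an object; "grip_force" is the grip in N (left out, the last holds). Time passes only in rows, so rows that repeat a pose let the fingers close. It gives the time, the measured TCP pose, the force and the opening at its end, in the units of the state.
- ctrl.get_obs(): the state, without advancing time (a new reading comes with each control period).
- optics.grab_frame(name): name is "side" or "top"; returns a dict with "color" (384x512x3 uint8, red, green, blue), "fx", "fy", "cx", "cy" (pixels), "cam_to_world" (4x4, takes a point from camera to world coordinates). Camera axes: x right, y down, z forward; pixel columns grow to the right and rows downward; lengths in m; the calibration is good to about 2 mm. A picture is of the moment at which its call begins. There is no depth.
- job.close_job(): hands the job in, once; it reports no verdict.
The state is a dict: "time": time; "joints": joint angles; "dq": joint speeds; "joint_torque": joint torques, N m; "tcp_pos": TCP position; "tool_rot": TCP orientation; "ft_force": force on the tool from outside, world axes, zero at the start; "torque": the same for the moment, N m; "finger_gap": finger opening in m.
Only numpy, scipy, OpenCV 4.12 (cv2) and the standard library are available. Lean on these libraries where they do the work, as an engineer would, in place of code of your own. Each camera call takes 0.05 s, during which the arm holds its last target. There are 200 camera calls.

## Working session

There is one attempt and no reset: what is moved stays moved. The work goes in short steps, Python scripts to look and compute and a tool call to move; the robot and the scene stay as the last step left them, time stands still between calls to the robot, and variables do not carry over. Pictures are saved under pics/ and viewed, about 8 in all and at most 12, crops included, and the job is handed in when it is done.

Besides the shell and the picture viewer there is one more tool, called in YAML: its name, and indented under it one key for each argument. arm_command: Moves the arm, as the interface text tells. Its arguments: {"type":"object","properties":{"targets":{"type":"array","items":{"type":"array","items":{"type":"number"}}},"grip_force":{"type":"number"}},"required":["targets"]}

```bash
ls; mkdir -p pics; python3 - <<'E'
from cell import ctrl, optics
import cv2,numpy as np
np.set_printoptions(precision=4,suppress=True)
ims=[]
for n in ("top","side"):
    f=optics.grab_frame(n); cv2.imwrite(f"pics/{n}0.png",f["color"][:,:,::-1]); print(n,f["fx"],f["fy"],f["cx"],f["cy"]);print(np.array(f["cam_to_world"]))
print(ctrl.get_obs(), ctrl.tcp_to_grasp)
E
```

```text
pics
top 363.37500204755054 363.37500204755054 258.716114080782 190.8379639412753
[[ 0.0061 -0.9987  0.0508  0.5667]
 [-0.9999 -0.0067 -0.0121  0.0475]
 [ 0.0124 -0.0508 -0.9986  0.9345]
 [ 0.      0.      0.      1.    ]]
side 349.76171904197327 349.76171904197327 250.77404000264124 190.55678939243796
[[ 0.9915 -0.0948  0.0895  0.5644]
 [-0.1301 -0.6759  0.7254 -0.5143]
 [-0.0083 -0.7309 -0.6825  0.6618]
 [ 0.      0.      0.      1.    ]]
{'time': 0.1, 'joints': array([-1.337 ,  0.2765,  1.506 , -0.    ,  1.3607, -0.121 ]), 'dq': array([ 0.0004, -0.0013, -0.0027,  0.0002,  0.0005, -0.0004]), 'joint_torque': array([  0.0012, -41.77  , -24.6405,  -0.0001,   0.0058,  -0.    ]), 'tcp_pos': array([ 0.1996, -0.5387,  0.2305]), 'tool_rot': array([ 0.5799,  0.4043,  0.5808, -0.4035]), 'ft_force': array([ 0.6803, -1.4223, -0.3547]), 'torque': array([ 0.0344,  0.008 , -0.0477]), 'finger_gap': 0.0855273327046514} 0.0187
```

View pics/top0.png

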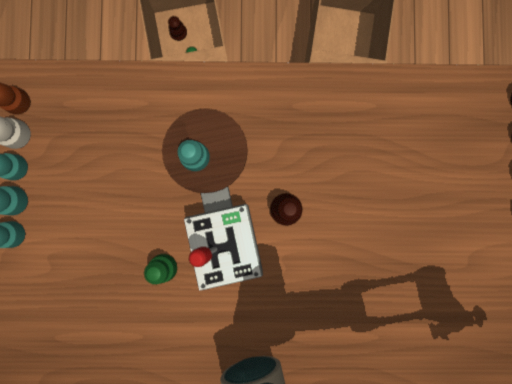

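View pics/side0.png

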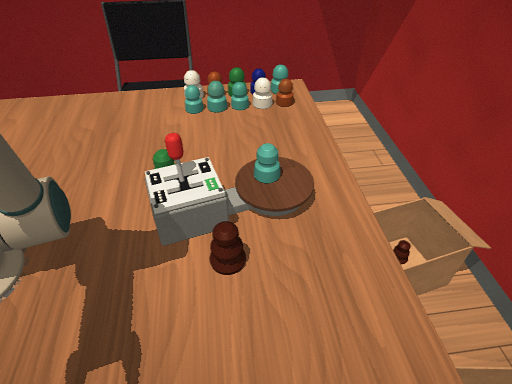

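Top view: the plate has corners at about (187,215), (248,206), (260,276) and (200,289). The knob is at (200,257) in the left lane, slightly back. The turntable centre is at (205,150), green insulator (160,268), brown (286,208). The side view agrees, with the knob at (174,145).

```bash
cat > h.py <<'E'
import numpy as np,cv2
from scipy.optimize import least_squares
from cell import ctrl,optics
np.set_printoptions(precision=4,suppress=True)
def ray(f,p,z):
    T=np.array(f["cam_to_world"]); d=T[:3,:3]@[(p[0]-f["cx"])/f["fx"],(p[1]-f["cy"])/f["fy"],1]; return (T[:3,3]+d*(z-T[2,3])/d[2])
def proj(f,P):
    T=np.array(f["cam_to_world"]); c=(np.atleast_2d(P)-T[:3,3])@T[:3,:3]; return np.c_[f["fx"]*c[:,0]/c[:,2]+f["cx"],f["fy"]*c[:,1]/c[:,2]+f["cy"]]
def red(f):
    c=f["color"].astype(int); m=((c[:,:,0]>110)&(c[:,:,1]<50)&(c[:,:,2]<60)).astype(np.uint8)
    if f["fx"]<355: m[:,300:]=0; m[:125]=0   # side: mask out the wall
    n,l,s,cen=cv2.connectedComponentsWithStats(m); i=1+np.argmax(s[1:,4]); return cen[i],s[i]
def kn(D,a,f):
    x,y,yaw=D; c,s=np.cos(yaw),np.sin(yaw); kx,ky=.185*np.sin(f),-.185*np.cos(f)*np.sin(a)
    return np.array([x+c*kx-s*ky,y+s*kx+c*ky,.015+.185*np.cos(f)*np.cos(a)])
def lever(D,fs):
    # centroid of a silhouette ~ knob centre, seen in each view
    obs=[red(f)[0] for f in fs]
    r=least_squares(lambda q:np.concatenate([proj(f,kn(D,*q))[0]-o for f,o in zip(fs,obs)]),[0,0])
    return r.x,r.fun
E
python3 - <<'E'
from h import *
ft,fs=optics.grab_frame("top"),optics.grab_frame("side")
c=ft["color"].astype(int); hsv=cv2.cvtColor(ft["color"],cv2.COLOR_RGB2HSV)
m=((c.min(2)>150)).astype(np.uint8); m[:, :150]=0;m[:,300:]=0;m[:180]=0;m[310:]=0
pts=np.argwhere(m)[:,::-1].astype(np.float32); W=np.array([ray(ft,p,.12)[:2] for p in pts]).astype(np.float32)
r=cv2.minAreaRect(W); print("plate",r); 
n=((hsv[:,:,2]<95)&(c[:,:,0]<100)).astype(np.uint8)
# turntable: dark disc
mm=((c[:,:,0]<95)&(c[:,:,0]>c[:,:,2])).astype(np.uint8); mm[:100]=0;mm[200:]=0;mm[:,:150]=0;mm[:,262:]=0
cs=max(cv2.findContours(mm,0,2)[0],key=cv2.contourArea); e=cv2.fitEllipse(cv2.convexHull(cs)); print("tt",e,ray(ft,e[0],.05))
for f in (ft,fs): print("red",red(f))
D=np.array([r[0][0],r[0][1],0]); t=ray(ft,e[0],.05)
yaw=np.arctan2(t[1]-D[1],t[0]-D[0]); print(np.hypot(*(t[:2]-D[:2])),yaw)
for nm,p in (("green",(160,268)),("brown",(286,208)),("aqua",(193,155))): print(nm,ray(ft,p,.07))
D[2]=yaw; print(D,lever(D,(ft,fs)))
big=cv2.resize(ft["color"][190:300,140:310],None,fx=4,fy=4,interpolation=cv2.INTER_CUBIC)[:,:,::-1].copy()
c_,s_=np.cos(yaw),np.sin(yaw)
for x,y in [(0,0),(.033,.023),(-.033,.023),(.033,-.023),(-.033,-.023),(.085,.075),(.085,-.075),(-.085,.075),(-.085,-.075)]:
    p=(proj(ft,[D[0]+c_*x-s_*y,D[1]+s_*x+c_*y,.12])[0]-[140,190]+.5)*4
    cv2.circle(big,tuple(int(v) for v in p),4,(255,0,255),-1)
cv2.imwrite("pics/chk.png",big)
E
```

```text
plate ((0.4819751977920532, 0.11775901913642883), (0.16013148427009583, 0.14054198563098907), 12.932243347167969)
tt ((204.52621459960938, 150.6605987548828), (83.93869018554688, 84.33425903320312), 76.49335479736328) [0.7092 0.1699 0.05  ]
red (array([197.9916, 257.7848]), array([189, 250,  22,  16, 237], dtype=int32))
red (array([173.9931, 146.8729]), array([165, 133,  18,  27, 291], dtype=int32))
0.23317225727196297 0.22571458507158423
green [0.4276 0.2678 0.07  ]
brown [ 0.5702 -0.0282  0.07  ]
aqua [0.6953 0.1945 0.07  ]
[0.482  0.1178 0.2257] (array([-0.232 , -0.0153]), array([ 0.7364, -0.6273, -1.0123, -2.1548]))
```

View pics/chk.png

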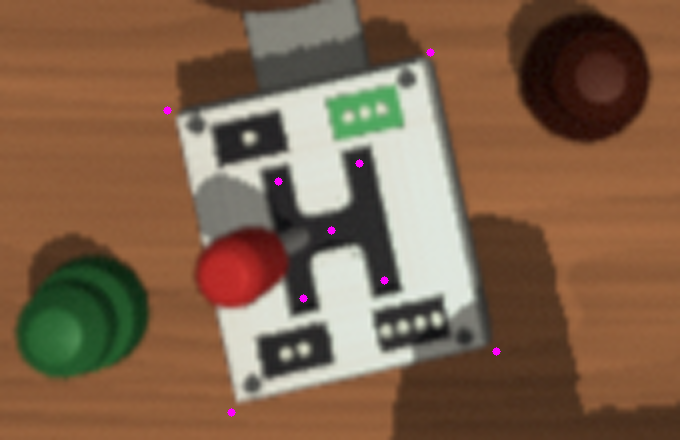

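The H overlay matches: drive at (0.482, 0.118), yaw 0.226, lever at about neutral in the left lane (fore ≈ -0.015). I'll push right with shut fingers first, then push forward.

```bash
cat >> h.py <<'E'
from scipy.spatial.transform import Rotation as R
D=np.array([.482,.1178,.2257])
def world(x,y,z): c,s=np.cos(D[2]),np.sin(D[2]); return np.array([D[0]+c*x-s*y,D[1]+s*x+c*y,z])
def drv(p): c,s=np.cos(D[2]),np.sin(D[2]); d=p[:2]-D[:2]; return np.array([c*d[0]+s*d[1],-s*d[0]+c*d[1],p[2]])
def tool():
    o=ctrl.get_obs(); w,x,y,z=o["tool_rot"]; return o,R.from_quat([x,y,z,w])
def plan(*targets):
    o,r=tool(); print("t",o["time"],"drv",drv(o["tcp_pos"]),"F",o["ft_force"],"gap",o["finger_gap"]); print("tool axes (cols)\n",r.as_matrix())
    for k in (0,1,2,3):   # turn to make tool z = drive x/y
        g=D[2]+k*np.pi/2; z=[np.cos(g),np.sin(g),0]; x=[0,0,-1.]; G=R.from_matrix(np.c_[x,np.cross(z,x),z])
        v=(r.inv()*G).as_rotvec(); 
        if abs(v[0])<.9: print("turn k",k,v/np.radians(30))
    for t in targets: print("to",t,"->",r.inv().apply(world(*t)-o["tcp_pos"])/.1)
E
python3 - <<'E'
from h import *
plan((-.003,.095,.31))
E
```

```text
t 0.2 drv [-0.4221 -0.5769  0.2308] F [ 0.1815 -0.5447  0.0929] gap 0.08531902761417734
tool axes (cols)
 [[-0.0003  0.9377  0.3474]
 [ 0.001   0.3474 -0.9377]
 [-1.      0.0001 -0.0011]]
turn k 3 [ 0.2466 -0.002  -0.0001]
to (-0.003, 0.095, 0.31) -> [-0.7851  5.0217 -6.124 ]
```

arm_command:
  targets:
    - [0, -0.4, 0, 0, 0.12, 0, 0]
    - [0, -0.8, 0, 0, 0.246, 0, 0]
    - [0, -0.8, 0, 0, 0.246, 0, 0]

```text
time: 0.45
tcp_pos: [0.2006, -0.5425, 0.319]
tool_rot: [0.557, 0.438, 0.549, -0.444]
ft_force: [-0.1, -0.8, 1.0]
finger_gap: 0.0512
```

arm_command:
  targets:
    - [0, 0, 0.2, -0.33, 0, 0, 0]
    - [0, 0, 0.4, -0.66, 0, 0, 0]
    - [0, 0, 0.6, -1, 0, 0, 0]

```text
time: 0.7
tcp_pos: [0.236, -0.4275, 0.3108]
tool_rot: [0.553, 0.441, 0.553, -0.441]
ft_force: [0.5, 0.2, 0.6]
finger_gap: 0.0121
```

arm_command:
  targets:
    - [0, 0, 0.2, -0.33, 0, 0, 0]
    - [0, 0, 0.4, -0.66, 0, 0, 0]
    - [0, 0, 0.6, -1, 0, 0, 0]

```text
time: 0.95
tcp_pos: [0.2721, -0.3157, 0.3111]
tool_rot: [0.553, 0.441, 0.553, -0.441]
ft_force: [0.8, -1.0, -0.7]
finger_gap: 0.0001
```

arm_command:
  targets:
    - [0, 0, 0.2, -0.33, 0, 0, 0]
    - [0, 0, 0.4, -0.66, 0, 0, 0]
    - [0, 0, 0.6, -1, 0, 0, 0]

```text
time: 1.2
tcp_pos: [0.308, -0.2048, 0.3113]
tool_rot: [0.553, 0.441, 0.553, -0.441]
ft_force: [0.5, 0.8, 1.3]
finger_gap: -0.0001
```

arm_command:
  targets:
    - [0, 0, 0.2, -0.33, 0, 0, 0]
    - [0, 0, 0.4, -0.66, 0, 0, 0]
    - [0, 0, 0.6, -1, 0, 0, 0]

```text
time: 1.45
tcp_pos: [0.3441, -0.0939, 0.3114]
tool_rot: [0.554, 0.441, 0.553, -0.44]
ft_force: [1.2, -0.3, -0.6]
finger_gap: -0.0002
```

arm_command:
  targets:
    - [0, 0, 0.2, -0.33, 0, 0, 0]
    - [0, 0, 0.4, -0.66, 0, 0, 0]
    - [0, 0, 0.6, -1, 0, 0, 0]
    - [0, 0, 0.6, -1, 0, 0, 0]

```text
time: 1.78
tcp_pos: [0.3812, 0.0222, 0.3113]
tool_rot: [0.555, 0.439, 0.556, -0.436]
ft_force: [-0.0, 0.5, 0.4]
finger_gap: 0.0007
```

```bash
python3 - <<'E'
from h import *
plan((-.003,.105,.31),(-.003,.105,.185))
E
```

```text
t 1.7833 drv [-0.1197 -0.0706  0.3113] F [-0.0189  0.5341  0.3856] gap 0.0006710771958032834
tool axes (cols)
 [[ 0.0019  0.9722  0.2342]
 [ 0.005   0.2341 -0.9722]
 [-1.      0.003  -0.0045]]
turn k 3 [ 0.0203 -0.0086 -0.0056]
to (-0.003, 0.105, 0.31) -> [ 0.0243  1.1851 -1.7437]
to (-0.003, 0.105, 0.185) -> [ 1.2743  1.1814 -1.7381]
```

arm_command:
  targets:
    - [0, 0, 0.2, -0.29, 0, 0, 0]
    - [0, 0, 0.4, -0.58, 0, 0, 0]
    - [0, 0, 0.59, -0.87, 0.02, 0, 0]

```text
time: 2.03
tcp_pos: [0.4185, 0.1143, 0.3113]
tool_rot: [0.551, 0.444, 0.55, -0.443]
ft_force: [1.0, -0.3, -0.6]
finger_gap: 0.0002
```

arm_command:
  targets:
    - [0, 0, 0.2, -0.29, 0, 0, 0]
    - [0, 0, 0.4, -0.58, 0, 0, 0]
    - [0, 0, 0.59, -0.87, 0, 0, 0]
    - [0, 0, 0.59, -0.87, 0, 0, 0]
    - [0, 0, 0.59, -0.87, 0, 0, 0]

```text
time: 2.45
tcp_pos: [0.4574, 0.2117, 0.3104]
tool_rot: [0.551, 0.442, 0.552, -0.443]
ft_force: [-1.0, -1.1, -0.2]
finger_gap: -0.0
```

arm_command:
  targets:
    - [0, 0.2, 0, 0, 0, 0, 0]
    - [0, 0.4, 0, 0, 0, 0, 0]
    - [0, 0.6, 0, 0, 0, 0, 0]
    - [0, 0.6, 0, 0, 0, 0, 0]

```text
time: 2.78
tcp_pos: [0.4542, 0.2085, 0.2477]
tool_rot: [0.549, 0.441, 0.552, -0.446]
ft_force: [-0.7, -1.2, -0.4]
finger_gap: -0.0
```

```bash
python3 - <<'E'
from h import *
plan((-.003,.1,.185))
f,g=optics.grab_frame("top"),optics.grab_frame("side")
cv2.imwrite("pics/a.png",np.hstack([cv2.resize(f["color"][170:320,120:300],(432,360)),cv2.resize(g["color"][60:240,80:260],(360,360))])[:,:,::-1])
E
```

```text
t 2.7833 drv [-0.0068  0.0946  0.2477] F [-0.7378 -1.1628 -0.4031] gap -2.613875331709802e-06
tool axes (cols)
 [[-0.0077  0.9771  0.2126]
 [-0.0032  0.2126 -0.9771]
 [-1.     -0.0082  0.0015]]
turn k 3 [-0.0218  0.0027  0.0156]
to (-0.003, 0.1, 0.185) -> [ 0.6267  0.0421 -0.055 ]
```

View pics/a.png

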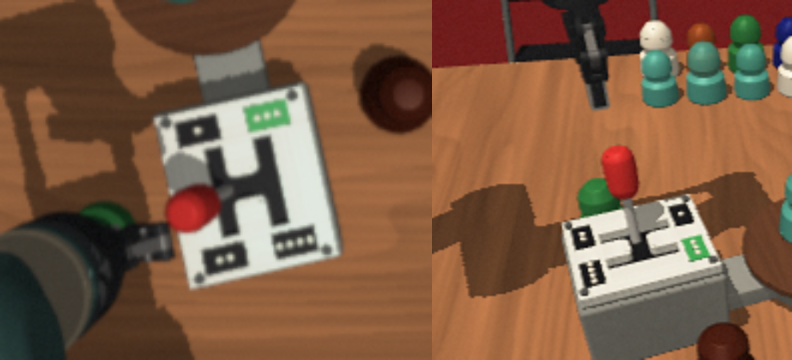

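The top crop shows the shut fingers left of the knob, and the shaft at the left end of the cross slot (225,190), so the lever is at neutral. Next I descend beside the knob.

arm_command:
  targets:
    - [0, 0.2, 0.02, -0.05, -0.02, 0, 0]
    - [0, 0.4, 0.04, -0.06, -0.02, 0, 0]
    - [0, 0.62, 0.04, -0.06, -0.02, 0, 0]
    - [0, 0.62, 0.04, -0.06, -0.02, 0, 0]
    - [0, 0.62, 0.04, -0.06, -0.02, 0, 0]

```text
time: 3.3
tcp_pos: [0.46, 0.2172, 0.1901]
tool_rot: [0.553, 0.441, 0.553, -0.441]
ft_force: [0.8, 0.7, 1.4]
finger_gap: -0.0003
```

```bash
python3 - <<'E'
from h import *
plan((-.003,.03,.185),(-.003,-.005,.185))
f,g=optics.grab_frame("top"),optics.grab_frame("side"); print(lever(D,(f,g)))
E
```

```text
t 3.3 drv [0.0008 0.1018 0.1901] F [0.7558 0.673  1.4244] gap -0.00027939350239231933
tool axes (cols)
 [[ 0.0001  0.9747  0.2236]
 [-0.0003  0.2236 -0.9747]
 [-1.     -0.      0.0003]]
turn k 3 [-0.0004  0.0005  0.    ]
to (-0.003, 0.03, 0.185) -> [ 0.0508 -0.0374  0.7177]
to (-0.003, -0.005, 0.185) -> [ 0.0509 -0.0373  1.0677]
(array([-0.2183, -0.0156]), array([ 0.7557, -0.654 , -1.0344, -2.1404]))
```

arm_command:
  targets:
    - [0, 0.05, -0.03, 0.15, 0, 0, 0]
    - [0, 0.05, -0.03, 0.22, 0, 0, 0]
    - [0, 0.05, -0.03, 0.29, 0, 0, 0]
    - [0, 0.05, -0.03, 0.36, 0, 0, 0]
    - [0, 0.05, -0.03, 0.43, 0, 0, 0]
    - [0, 0.05, -0.03, 0.5, 0, 0, 0]
    - [0, 0.05, -0.03, 0.57, 0, 0, 0]
    - [0, 0.05, -0.03, 0.57, 0, 0, 0]

```text
time: 4.07
tcp_pos: [0.4707, 0.1603, 0.1852]
tool_rot: [0.554, 0.441, 0.552, -0.44]
ft_force: [-0.7, 0.4, 4.5]
finger_gap: 0.0001
```

```bash
python3 - <<'E'
from h import *
plan((-.003,.0,.185))
f,g=optics.grab_frame("top"),optics.grab_frame("side"); print(lever(D,(f,g)))
cv2.imwrite("pics/b.png",np.hstack([cv2.resize(f["color"][170:320,120:300],(432,360)),cv2.resize(g["color"][60:240,80:260],(360,360))])[:,:,::-1])
E
```

```text
t 4.0667 drv [-0.0015  0.044   0.1852] F [-0.7155  0.4117  4.4685] gap 0.00011395980003357504
tool axes (cols)
 [[ 0.0021  0.9748  0.2232]
 [-0.0003  0.2232 -0.9748]
 [-1.      0.002   0.0007]]
turn k 3 [-0.0012  0.0014 -0.0038]
to (-0.003, 0.0, 0.185) -> [ 0.002  -0.0146  0.4396]Traceback (most recent call last):
  File "<stdin>", line 3, in <module>
  File "h.py", line 18, in lever
    obs=[red(f)[0] for f in fs]
         ~~~^^^
  File "h.py", line 12, in red
    n,l,s,cen=cv2.connectedComponentsWithStats(m); i=1+np.argmax(s[1:,4]); return cen[i],s[i]
                                                       ~~~~~~~~~^^^^^^^^^
    return _wrapfunc(a, 'argmax', axis=axis, out=out, **kwds)
    return bound(*args, **kwds)
ValueError: attempt to get argmax of an empty sequence
```

```bash
sed -i 's/; i=1+np/\n    if n<2: return None,None\n    i=1+np/' h.py; sed -i 's/    obs=\[red(f)\[0\] for f in fs\]/    obs=[red(f)[0] for f in fs]; fs=[f for f,o in zip(fs,obs) if o is not None]; obs=[o for o in obs if o is not None]/' h.py
python3 - <<'E'
from h import *
g=optics.grab_frame("side"); print(red(g),lever(D,(g,)))
cv2.imwrite("pics/b.png",cv2.resize(g["color"][60:240,80:260],(540,540))[:,:,::-1])
E
```

```text
(array([175.7468, 151.016 ]), array([167, 138,  18,  26, 312], dtype=int32)) (array([-0.0533, -0.0129]), array([ 0., -0.]))
```

View pics/b.png

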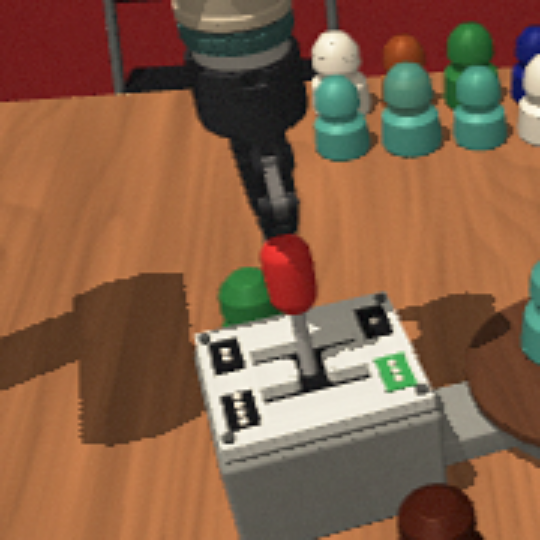

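The side crop shows the lever moving along the cross slot, a ≈ -0.05, with the fingers against the knob's left side. I'll continue slowly.

arm_command:
  targets:
    - [0, 0, -0.01, 0.06, 0, 0, 0]
    - [0, 0, -0.01, 0.12, 0, 0, 0]
    - [0, 0, -0.01, 0.18, 0, 0, 0]
    - [0, 0, -0.01, 0.24, 0, 0, 0]
    - [0, 0, -0.01, 0.3, 0, 0, 0]
    - [0, 0, -0.01, 0.36, 0, 0, 0]
    - [0, 0, -0.01, 0.4, 0, 0, 0]
    - [0, 0, -0.01, 0.4, 0, 0, 0]

```text
time: 4.88
tcp_pos: [0.4775, 0.1212, 0.1838]
tool_rot: [0.553, 0.44, 0.553, -0.441]
ft_force: [0.9, 0.0, 0.2]
finger_gap: -0.0002
```

```bash
python3 - <<'E'
from h import *
plan((-.003,-.005,.185))
f,g=optics.grab_frame("top"),optics.grab_frame("side"); print(lever(D,(g,)),red(f))
cv2.imwrite("pics/c.png",np.hstack([cv2.resize(f["color"][170:320,150:300],(400,400)),cv2.resize(g["color"][60:240,80:260],(400,400))])[:,:,::-1])
E
```

```text
t 4.8833 drv [-0.0036  0.0043  0.1838] F [0.8572 0.0382 0.2036] gap -0.00023612089158313703
tool axes (cols)
 [[-0.0009  0.9748  0.2233]
 [-0.0008  0.2233 -0.9748]
 [-1.     -0.0011  0.0006]]
turn k 3 [-0.001   0.0011  0.002 ]
to (-0.003, -0.005, 0.185) -> [-0.0121  0.006   0.0935]
(array([ 0.1481, -0.0125]), array([-0.,  0.])) (None, None)
```

View pics/c.png

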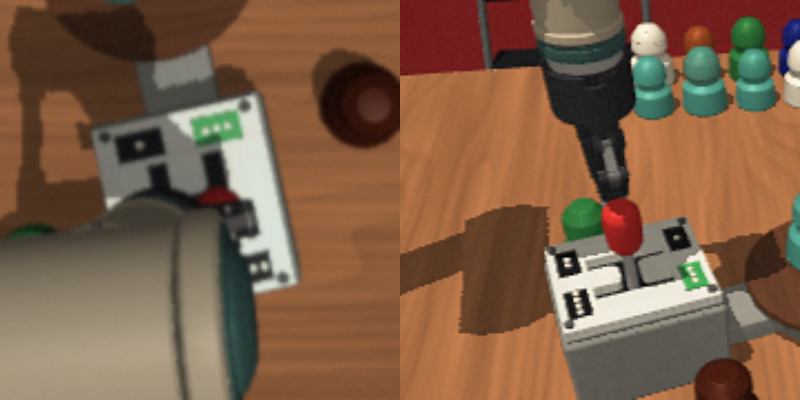

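The lever is nearly in the right lane (a ≈ 0.15), with very little force. A few more millimetres are needed.

arm_command:
  targets:
    - [0, 0, 0, 0.03, 0, 0, 0]
    - [0, 0, 0, 0.06, 0, 0, 0]
    - [0, 0, 0, 0.07, 0, 0, 0]

```text
time: 5.23
tcp_pos: [0.4788, 0.1152, 0.1839]
tool_rot: [0.553, 0.44, 0.553, -0.441]
ft_force: [-0.1, 2.0, -0.4]
finger_gap: 0.0001
```

```bash
python3 - <<'E'
from h import *
plan()
g=optics.grab_frame("side"); print(lever(D,(g,)))
E
```

```text
t 5.2333 drv [-0.0037 -0.0018  0.1839] F [-0.1059  1.9753 -0.3849] gap 0.00011323760558800615
tool axes (cols)
 [[-0.0011  0.9746  0.2242]
 [-0.0002  0.2242 -0.9746]
 [-1.     -0.0012 -0.0001]]
turn k 3 [ 0.0007 -0.0002  0.0022]
(array([ 0.1785, -0.0128]), array([0., 0.]))
```

arm_command:
  targets:
    - [0, 0, 0, 0.015, 0, 0, 0]
    - [0, 0, 0, 0.02, 0, 0, 0]
    - [0, 0, 0, 0.02, 0, 0, 0]

```text
time: 5.53
tcp_pos: [0.4795, 0.1133, 0.1842]
tool_rot: [0.553, 0.44, 0.553, -0.441]
ft_force: [-0.7, 0.9, -0.6]
finger_gap: 0.0006
```

arm_command:
  targets:
    - [0, 0, 0, -0.15, 0, 0, 0]
    - [0, 0, 0, -0.3, 0, 0, 0]
    - [0, 0, -0.3, -0.3, 0, 0, 0]
    - [0, 0, -0.6, -0.3, 0, 0, 0]
    - [0, 0, -0.6, -0.3, 0, 0, 0]

```text
time: 5.95
tcp_pos: [0.4082, 0.1281, 0.1836]
tool_rot: [0.552, 0.438, 0.555, -0.442]
ft_force: [-0.5, 0.1, -0.1]
finger_gap: -0.0004
```

```bash
python3 - <<'E'
from h import *
plan((-.06,-.037,.182))
f,g=optics.grab_frame("top"),optics.grab_frame("side"); print(lever(D,(g,)),lever(D,(f,g)),red(f))
cv2.imwrite("pics/d.png",np.hstack([cv2.resize(f["color"][170:320,150:300],(400,400)),cv2.resize(g["color"][60:240,80:260],(400,400))])[:,:,::-1])
E
```

```text
t 5.95 drv [-0.0697  0.0266  0.1836] F [-0.4695  0.1015 -0.1186] gap -0.0004448384144320576
tool axes (cols)
 [[-0.0067  0.9743  0.2252]
 [-0.0022  0.2252 -0.9743]
 [-1.     -0.0071  0.0007]]
turn k 3 [0.0028 0.0013 0.0135]
to (-0.06, -0.037, 0.182) -> [0.0158 0.0957 0.6359]
(array([ 0.2247, -0.0192]), array([0., 0.])) (array([ 0.2002, -0.0153]), array([ 1.2178, -0.0449, -0.1662, -1.6603])) (array([235.9302, 248.5736]), array([229, 241,  16,  17, 129], dtype=int32))
```

View pics/d.png

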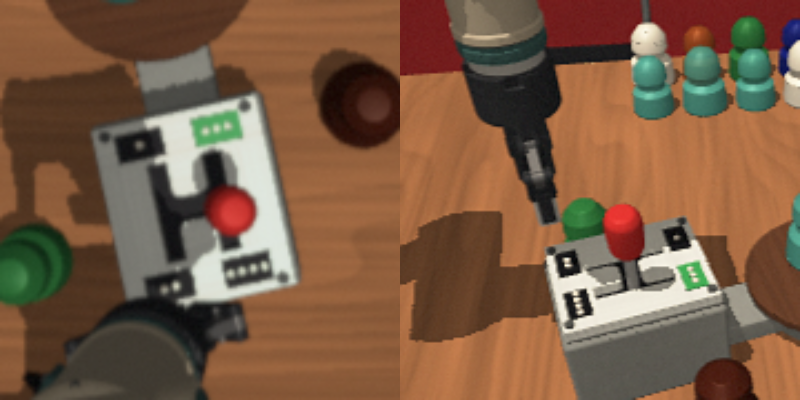

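The lever stands in the right lane near neutral (a ≈ 0.21, f ≈ -0.015) and the fingers are clear of it. Next I go behind the knob.

arm_command:
  targets:
    - [0, 0, 0, 0.2, 0, 0, 0]
    - [0, 0, 0, 0.42, 0, 0, 0]
    - [0, 0.02, 0.03, 0.64, 0, 0, 0.01]
    - [0, 0.02, 0.06, 0.64, 0, 0, 0.01]
    - [0, 0.02, 0.06, 0.64, 0, 0, 0.01]

```text
time: 6.47
tcp_pos: [0.4368, 0.0674, 0.1826]
tool_rot: [0.554, 0.443, 0.551, -0.439]
ft_force: [0.5, 0.2, 0.0]
finger_gap: 0.0001
```

```bash
python3 - <<'E'
from h import *
plan((0,-.038,.181),(.02,-.038,.178))
E
```

```text
t 6.4667 drv [-0.0554 -0.039   0.1826] F [0.5139 0.1801 0.0276] gap 7.530763578595087e-05
tool axes (cols)
 [[ 0.0071  0.9751  0.2217]
 [ 0.0011  0.2217 -0.9751]
 [-1.      0.0071  0.0005]]
turn k 3 [-0.0041  0.0009 -0.0137]
to (0, -0.038, 0.181) -> [ 0.0195  0.5535 -0.0109]
to (0.02, -0.038, 0.178) -> [ 0.0509  0.7532 -0.0113]
```

arm_command:
  targets:
    - [0, 0, 0.16, 0, 0, 0, 0]
    - [0, 0, 0.22, 0, 0, 0, 0]
    - [0, 0.01, 0.28, 0, 0, 0, 0]
    - [0, 0.01, 0.34, 0, 0, 0, 0]
    - [0, 0.02, 0.4, -0.01, 0, 0, 0]
    - [0, 0.02, 0.46, -0.01, 0, 0, 0]
    - [0, 0.02, 0.52, -0.01, 0, 0, 0]
    - [0, 0.02, 0.55, -0.01, 0, 0, 0]

```text
time: 7.13
tcp_pos: [0.4863, 0.0804, 0.1797]
tool_rot: [0.554, 0.44, 0.553, -0.441]
ft_force: [-5.2, -4.8, -0.7]
finger_gap: 0.0001
```

```bash
python3 - <<'E'
from h import *
plan((.02,-.038,.178))
g=optics.grab_frame("side"); print(lever(D,(g,)))
E
```

```text
t 7.1333 drv [-0.0041 -0.0374  0.1797] F [-5.2013 -4.8121 -0.7402] gap 7.36454257235301e-05
tool axes (cols)
 [[-0.0002  0.9744  0.225 ]
 [-0.0021  0.225  -0.9743]
 [-1.     -0.0007  0.002 ]]
turn k 3 [0.0024 0.0038 0.0013]
to (0.02, -0.038, 0.178) -> [0.0168 0.2415 0.0058]
(array([0.1964, 0.1376]), array([0., 0.]))
```

arm_command:
  targets:
    - [0, 0, 0.05, 0, 0, 0, 0]
    - [0, 0, 0.1, 0, 0, 0, 0]
    - [0, 0.01, 0.14, 0, 0, 0, 0]
    - [0, 0.01, 0.18, 0, 0, 0, 0]
    - [0, 0.01, 0.18, 0, 0, 0, 0]

```text
time: 7.6
tcp_pos: [0.5071, 0.0861, 0.1797]
tool_rot: [0.555, 0.443, 0.552, -0.438]
ft_force: [1.2, -0.6, -1.2]
finger_gap: -0.0001
```

```bash
python3 - <<'E'
from h import *
plan((.025,-.038,.178))
g=optics.grab_frame("side"); print(lever(D,(g,)))
E
```

```text
t 7.6 drv [ 0.0174 -0.0366  0.1797] F [ 1.2104 -0.574  -1.1871] gap -9.457842642886543e-05
tool axes (cols)
 [[ 0.0072  0.9746  0.224 ]
 [ 0.002   0.224  -0.9746]
 [-1.      0.0075 -0.0004]]
turn k 3 [ 0.0004 -0.0007 -0.0143]
to (0.025, -0.038, 0.178) -> [0.0174 0.076  0.0143]
(array([0.2041, 0.2637]), array([-0., -0.]))
```

arm_command:
  targets:
    - [0, 0, 0.02, 0, 0, 0, 0]
    - [0, 0, 0.035, 0, 0, 0, 0]
    - [0, 0, 0.035, 0, 0, 0, 0]

```text
time: 7.9
tcp_pos: [0.5092, 0.0865, 0.1798]
tool_rot: [0.554, 0.442, 0.552, -0.439]
ft_force: [-1.6, -1.0, -0.6]
finger_gap: -0.0002
```

```bash
python3 - <<'E'
from h import *
plan((.025,-.038,.178))
g=optics.grab_frame("side"); print(lever(D,(g,)))
E
```

```text
t 7.9 drv [ 0.0195 -0.0366  0.1798] F [-1.6302 -1.0043 -0.632 ] gap -0.00020551892155371357
tool axes (cols)
 [[ 0.0055  0.9746  0.2241]
 [ 0.0015  0.2241 -0.9746]
 [-1.      0.0057 -0.0002]]
turn k 3 [ 0.0006 -0.0004 -0.0109]
to (0.025, -0.038, 0.178) -> [0.0178 0.0547 0.0143]
(array([0.2034, 0.2759]), array([0., 0.]))
```

arm_command:
  targets:
    - [0, 0, 0.015, 0, 0, 0, 0]
    - [0, 0, 0.03, 0, 0, 0, 0]
    - [0, 0, 0.03, 0, 0, 0, 0]

```text
time: 8.2
tcp_pos: [0.5122, 0.0871, 0.1797]
tool_rot: [0.554, 0.442, 0.552, -0.439]
ft_force: [-1.7, -0.4, -1.9]
finger_gap: 0.0
```

```bash
python3 - <<'E'
from h import *
plan((.025,-.038,.178))
g=optics.grab_frame("side"); print(lever(D,(g,)))
E
```

```text
t 8.2 drv [ 0.0225 -0.0367  0.1797] F [-1.6997 -0.3588 -1.8644] gap 1.76357816088865e-05
tool axes (cols)
 [[ 0.0055  0.9746  0.224 ]
 [ 0.0013  0.224  -0.9746]
 [-1.      0.0057 -0.    ]]
turn k 3 [ 0.0004 -0.0001 -0.0109]
to (0.025, -0.038, 0.178) -> [0.0173 0.0245 0.0131]
(array([0.204 , 0.2936]), array([0., 0.]))
```

arm_command:
  targets:
    - [0, 0, -0.1, 0, 0, 0, 0]
    - [0, 0, -0.4, 0, 0, 0, 0]
    - [0, 0, -0.7, 0, 0, 0, 0]
    - [0, -0.3, -0.95, 0, 0, 0, 0]
    - [0, -0.7, -0.95, 0, 0, 0, 0]
    - [0, -0.7, -0.95, 0, 0, 0, 0]

```text
time: 8.75
tcp_pos: [0.4214, 0.0653, 0.2558]
tool_rot: [0.558, 0.445, 0.548, -0.436]
ft_force: [2.6, 0.5, 1.3]
finger_gap: -0.0002
```

arm_command:
  targets:
    - [0, -0.2, 0, 0.4, 0, 0, 0]
    - [0, -0.2, -0.2, 0.8, 0, 0, 0]
    - [0, -0.2, -0.2, 0.9, 0, 0, 0]
    - [0, -0.2, -0.2, 0.9, 0, 0, 0]
    - [0, -0.2, -0.2, 0.9, 0, 0, 0]

```text
time: 9.17
tcp_pos: [0.4197, -0.0271, 0.2695]
tool_rot: [0.554, 0.443, 0.551, -0.439]
ft_force: [0.9, 0.0, 0.4]
finger_gap: -0.0002
```

```bash
python3 - <<'E'
from h import *
plan()
f,g=optics.grab_frame("top"),optics.grab_frame("side"); print(lever(D,(g,)),lever(D,(f,g)))
cv2.imwrite("pics/e.png",np.hstack([cv2.resize(f["color"][120:320,130:330],(400,400)),cv2.resize(g["color"][100:300,110:310],(400,400))])[:,:,::-1])
E
```

```text
t 9.1667 drv [-0.0932 -0.1272  0.2695] F [0.8794 0.0102 0.3935] gap -0.00015651202736781836
tool axes (cols)
 [[ 0.0071  0.9751  0.2216]
 [ 0.0014  0.2216 -0.9751]
 [-1.      0.0072  0.0002]]
turn k 3 [-0.0042  0.0003 -0.0137]
(array([0.208 , 0.2909]), array([-0.,  0.])) (array([-1.2802,  0.7149]), array([154.6207, 100.246 ,  12.182 ,  -3.2596]))
```

View pics/e.png

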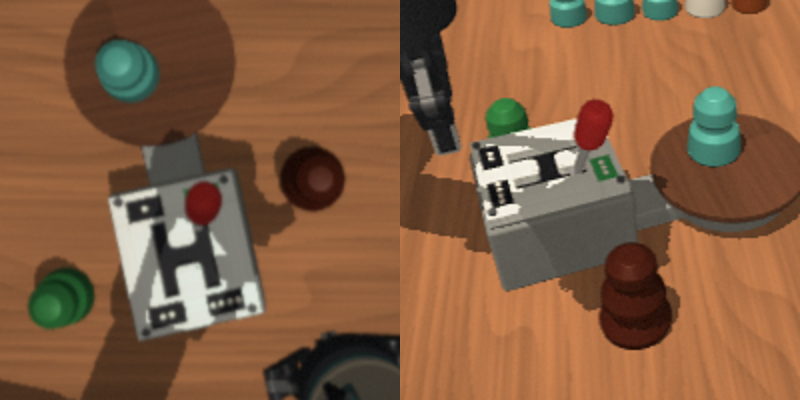

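The lever is leaning forward in the third slot, with the knob at crop (203,203) in the top view. All three insulators are standing where they were and the hand is clear. The combined two-camera fit failed because the knob is in shadow from above, so I'll check that pixel directly and then hand in.

```bash
python3 - <<'E'
from h import *
from cell import job
f=optics.grab_frame("top"); o=np.array([130+203/2,120+203/2])
r=least_squares(lambda q:proj(f,kn(D,*q))[0]-o,[.2,.2]); print(r.x)
if r.x[0]>.16 and r.x[1]>.26: print(job.close_job())
E
```

```text
[0.2089 0.2882]
the job is handed in; nothing more can be done
None
```

The lever is in third gear and the job is handed in; it gave no verdict. I pushed the knob from its left side with shut fingers, across the neutral slot into the right lane. Then I went behind it, pushed it forward into the third slot and took the hand away.

- **Lever position:** after the hand was withdrawn, the side camera gave across 0.208 and fore 0.291 rad. The top camera gave 0.209 and 0.288, from the knob position I read off the picture. The requirement is above 0.15 and 0.25.
- **Forces:** the readings taken at the end of each move never exceeded about 7 N.
- **Insulators:** all three look upright and unmoved in the last picture. I judged this by eye and did not measure it.
- **Failed check:** the automatic two-camera fit of the lever failed at the end, because the knob was in shadow from above. That is why I read its position off the top picture by hand.

The robot's clock stood at about 9.2 s when I handed in, against the 54 s limit.

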